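# Fit the red light element on the assembly station's signal tower

## Task

Take the red light element from the blue tray and fit it on the open socket on top of the signal tower: feel for the slots, push it in against its spring, turn it clockwise (seen from above) to the stop, and let it spring back up into its locking notch, so that it stays locked and upright by itself. Be gentle: the pins break if the element is forced against the tower with more than 40 N in all, pushing and turning together. Leave the other things on the bench where they are.

Things in the scene. Friction and masses are not known exactly. Their poses are not given: they have to be found in the camera images.
- red_lens (a point): Red light element, upright, 50 mm in diameter, 77 mm tall, 0.08 to 0.15 kg. Point on its axis at mid-lens, 51 mm above its underside: grasp it here, across the lens (20 mm up and down from here; above it its 6 mm red cap, below it a 10 mm black skirt). z: its axis, up. Its two brass pins stick out along +x and -x; a white mark on skirt and cap shows each.
- red_pins (a point): Point on the red element's axis at the height of its pins, 44 mm below red_lens. A black spigot, 30 mm in diameter and 21 mm long, hangs below the skirt's shoulder (14 mm above this point), its lowest 3.5 mm tapered. The two round pins, 6 mm thick, lie along x and end 21 mm from the axis.
- tower_mouth (a point): Centre of the open socket's rim on top of the signal tower, 131 mm above the bench, z up. The tower is 50 mm in diameter (foot 84 mm, bolted down), green and amber elements fitted, black collar on top. Bore 32.4 mm. The collar's two white marks lie along +x and -x. red_lens stands 47 mm above this point when its pins rest on the grey block beside the slots.
- tower_slots (a point): Centre of the grey contact block in the socket, 4 mm under the rim; same axes as tower_mouth. It has two entry slots, about 9 mm wide, for the pins, near +x and -x; but the collar is a loose trim sleeve, so the block may be turned up to 23 degrees either way from the marks. The pins go in only within about 5 degrees: feel (or look) for the slots. Once in, red_lens sinks below 43 mm over the rim.
- tower_spring (a point): Centre of the sprung brass plate in the socket, 11 mm under the rim. The spigot meets it with red_lens 40 mm over the rim. Spring: 4 N there, 7.5 N when locked, 13 N at the end of the push. Below 32.5 mm the pins are under the lip and turn clockwise (seen from above), 45 degrees from slots to end stop. At 30 mm the shoulder meets the rim: solid.
- tower_lock (a point): Where red_lens comes to lie when the element is locked: 36 mm above the rim, on the socket's axis. The spring lifts the pins 3.5 mm, after the turn, into notches just before the end stop; the shoulder then stands 6 mm clear of the rim. A pin short of its notch stays down under the lip or, turned back, slides up to 40 mm.
- tray: blue open parts tray, 260 x 340 x 22 mm, fixed; origin under its centre. The three spare elements stand in it on its 5 mm floor, in any order
- blue_lens (a point): middle of the lens of a spare element with a blue lens and cap, same shape as the red one; to be left in the tray
- clear_lens (a point): middle of the lens of a spare element with a whitish lens and cap, same shape as the red one; to be left in the tray
- saw0: folding saw lying on the bench, green and black handle, steel blade, about 205 x 26 x 19 mm, long axis x; origin under the handle's front part; to be left alone
- saw1: another such saw, to be left alone
- saw2: another such saw, to be left alone
- dish: small steel dish, 70 mm across, 22 mm high, origin under its centre; to be left alone
- bitcase: black case of screwdriver bits, 100 x 60 x 24 mm, origin under its centre; to be left alone

How it is judged:
By the outcome, as a careful person would: the job done as asked, in the order asked, and still so for the second after the job is handed in, with the robot touching nothing.
It also fails if it takes over 72 s, if anything falls off the work surface, if the arm or the gripper's body presses on something with over 40 N, if the wrist force passes 120 N, or if a joint passes its speed limit or range.

## Robot

A 6-joint arm with a two-finger parallel gripper is mounted at the origin on the work surface. World frame = base frame: x ahead of the robot, y to its left, z up, the work surface at z = 0. Lengths are in m, angles in rad, forces in N, time in s.
With the tool pointing down it reaches from about 0.375 to 0.975 m from the base axis. Payload 3.8 kg.
Tool frame: the origin (TCP) lies midway between the tips of the shut fingers; the grasp point (between the pads) lies r.grip_point_offset behind it (r.grip_point_offset is the distance from the TCP to the grasp point, in m); z points along the fingers, y is the line along which they close (so a half turn about z gives the same grasp; the last joint's range is limited). The gripper opens to 88 mm and grips with 3 to 60 N. Pads are 18 mm wide; open, the fingers measure 123 mm over their backs; the gripper's body (75 mm by 187 mm) begins 45 mm behind the grasp point.
Start: joints at [-1.232, 0.264, 1.604, -0, 1.274, -0.037], TCP at [0.248, -0.628, 0.239] pointing down, gripper open.
Joint ranges: [-2.63, 2.63], [-0.94, 2.18], [0.31, 2.57], [-1.31, 4.45], [0, 2.66], [-2.55, 2.55]. Speed limits (rad/s): [2.57, 2.57, 3.14, 3.14, 3.14, 3.14].

## Interface

Orientations are given as a unit quaternion [w, x, y, z].
In Python, from plant import telemetry, cams, ticket, r gives the robot as it stands.
- The arm moves only by the tool step_arm, never from a script. Its arguments are lists of equal length, an entry for each row: "linear": the shift along the tool's x, y, z in cm, a list of three; "twist": the turn about the tool's z in rad; "gripper": the closure, from 0 (fully open) to 1 (shut). In form: {"linear": [[x, y, z], ...], "twist": [twist, ...], "gripper": [gripper, ...]}. A call has 1 to 5 rows; each row shifts and turns the commanded pose from where the row before left it, along the tool's axes as they then stand; what a row does not reach is not made up. A row lasts 1/12 s, in which the tool goes at most 41.7 mm and 7.16 degrees, less where a joint would pass 70% of its speed; a pose out of reach is approached as far as the arm can. A call with a gripper value outside its range is refused whole. The fingers move at their own pace and stop on an object; "force" is the grip in N (left out, the last holds). Time passes only in rows, so rows that do not move let the fingers close. It gives the time, the measured TCP pose, the force, the opening and the grip force at its end, in the units of the state.
- telemetry.observe(): the state, without advancing time (a new reading comes with each control period).
- cams.get_image(name): name is "side" or "top"; returns a dict with "color" (420x560x3 uint8, red, green, blue), "z_map" (420x560 float32, m along the optical axis (not along the pixel's ray), 0 where there is no reading), "fx", "fy", "cx", "cy" (pixels), "R" (3x3) and "t" (3): a world point X has camera coordinates R X + t. Camera axes: x right, y down, z forward; pixel columns grow to the right and rows downward; lengths in m; the calibration is good to about 2 mm. A picture is of the moment at which its call begins.
- ticket.job_done(): hands the job in; it is judged then, once.
The state is a dict: "time": time; "joint_pos": joint angles; "dq": joint speeds; "tau": joint torques, N m; "ee_pos": TCP position; "tcp_rot": TCP orientation; "force": force on the tool from outside, world axes, zero at the start; "wrist_torque": the same for the moment, N m; "opening": finger opening in m; "finger_force": force on a finger pad.
Only numpy, scipy, OpenCV 4.12 (cv2) and the standard library are available. Lean on these libraries where they do the work, as an engineer would, in place of code of your own. Each camera call takes 0.05 s, during which the arm holds its last target. There are 200 camera calls.

## Working session

There is one attempt and no reset: what is moved stays moved. The work goes in short steps, Python scripts to look and compute and a tool call to move; the robot and the scene stay as the last step left them, time stands still between calls to the robot, and variables do not carry over. Pictures are saved under pics/ and viewed, at most 10 in all, crops included, and the job is handed in when it is done.

Besides the shell and the picture viewer there is one more tool, called after ">>>" as name(argument=value, ...) on one line, values as JSON. step_arm: Moves the arm, as the interface text tells. Its arguments: {"type":"object","properties":{"linear":{"type":"array"},"twist":{"type":"array"},"gripper":{"type":"array"},"force":{"type":"number"}},"required":["linear","twist","gripper"]}

```bash
ls; mkdir -p pics; python3 - <<'E'
from plant import telemetry,cams,r
import cv2,numpy as np
s=telemetry.observe();print(s, r.grip_point_offset)
for n in("top","side"):
    d=cams.get_image(n);cv2.imwrite(f"pics/{n}0.png",d["color"][...,::-1]);print(n,d["fx"],d["cx"],d["cy"],d["R"].round(3).tolist(),d["t"])
E
```

```text
pics
{'time': 0.0, 'joint_pos': array([-1.23188786e+00,  2.64722593e-01,  1.60537292e+00, -1.26604314e-05,
        1.27369728e+00, -3.68853849e-02]), 'dq': array([-0.00127838, -0.00034905, -0.0014011 , -0.00025827, -0.00069922,
       -0.00158808]), 'tau': array([-3.29926639e-03, -5.02115357e+01, -3.56878030e+01,  7.22967158e-02,
        2.93963961e-02, -2.12793193e-04]), 'ee_pos': array([ 0.24749905, -0.62722225,  0.23740918]), 'tcp_rot': array([-1.08664361e-03,  9.82398306e-01,  1.86794963e-01, -1.71475080e-04]), 'force': array([-0.36614051, -0.57483401,  0.40326109]), 'wrist_torque': array([ 0.04477127,  0.00729307, -0.01349564]), 'finger_force': 0.0, 'opening': 0.08817266780624881} 0.0187
top 490.45415925279576 282.6002785855478 206.04563648123712 [[0.002, -1.0, -0.022], [-0.992, 0.0, -0.127], [0.127, 0.022, -0.992]] [-0.01108805  0.57600405  1.27205161]
side 431.0893217444107 289.04113448737735 210.03984638825315 [[-0.974, -0.228, -0.007], [-0.116, 0.52, -0.846], [0.196, -0.823, -0.533]] [0.54467539 0.17700428 0.97135654]
```

View pics/top0.png

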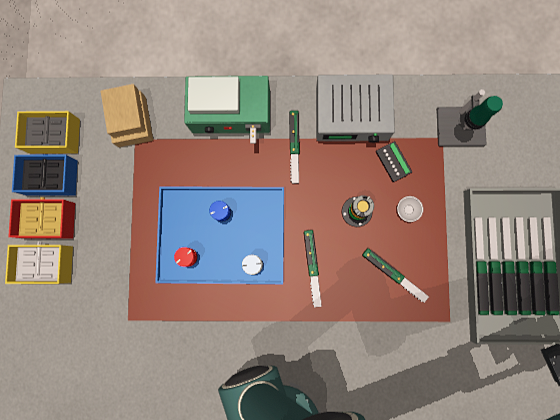

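View pics/side0.png

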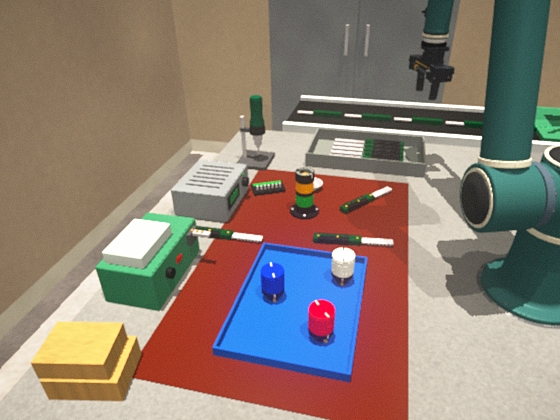

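Top view: red element at (185,257), blue at (220,211), clear at (252,265), tower at (361,207). Next I'll measure the positions and zoom in on both places.

```bash
cat >h.py <<'E'
from plant import telemetry,cams,r
import cv2,numpy as np
from scipy.spatial.transform import Rotation as Ro
def world(d,u,v,z):
    "point on pixel ray at world height z"
    R,t=d["R"],d["t"];c=-R.T@t
    k=R.T@np.array([(u-d["cx"])/d["fx"],(v-d["cy"])/d["fy"],1])
    return c+k*(z-c[2])/k[2]
def pix(d,X):
    p=d["R"]@np.array(X)+d["t"];return np.array([d["fx"]*p[0]/p[2]+d["cx"],d["fy"]*p[1]/p[2]+d["cy"]])
def cloud(d):
    v,u=np.mgrid[:420,:560];z=d["z_map"]
    p=np.stack([(u-d["cx"])/d["fx"]*z,(v-d["cy"])/d["fy"]*z,z],-1)
    return (p-d["t"])@d["R"]
E
python3 - <<'E'
from h import *
d=cams.get_image("top");s=cams.get_image("side")
for n,dd,th in(("top",d,(.082,.131)),("side",s,(.082,.131))):
    P=cloud(dd);c=dd["color"].astype(int)
    m=(c[...,0]>150)&(c[...,1]<70)&(c[...,2]<80)&(P[...,2]>.03)&(P[...,2]<.12)&(abs(P[...,0]-.5)<.3)
    q=P[m];print(n,"red",len(q),q.min(0).round(4),q.max(0).round(4))
    k=m&(P[...,2]>.076);q=P[k];print(" cap",len(q),((q.min(0)+q.max(0))/2).round(4),q.mean(0).round(4))
    x0=world(dd,*((361,207) if n=="top" else (305,172)),.131)
    m=(P[...,2]>.115)&(P[...,2]<.15)&(np.hypot(P[...,0]-x0[0],P[...,1]-x0[1])<.05)
    q=P[m];print(" tower",x0.round(3),len(q),((q.min(0)+q.max(0))/2).round(4),q.mean(0).round(4),q.max(0).round(4))
def crop(dd,u,v,h=22):
    return cv2.resize(dd["color"][v-h:v+h,u-h:u+h],(390,290 if 0 else 390),interpolation=cv2.INTER_CUBIC)
a=np.hstack([crop(d,185,257),crop(d,361,207)])
cv2.imwrite("pics/c1.png",a[...,::-1])
a=np.hstack([crop(s,322,320,),crop(s,305,178)])
cv2.imwrite("pics/c2.png",a[...,::-1])
E
```

```text
top red 278 [0.4164 0.1295 0.0334] [0.7868 0.7083 0.0872]
 cap 40 [0.4394 0.2408 0.0817] [0.4359 0.2438 0.0798]
 tower [ 0.561 -0.206  0.131] 318 [ 0.5637 -0.2105  0.1254] [ 0.5643 -0.2103  0.1258] [ 0.5892 -0.185   0.1358]
side red 677 [0.4146 0.1335 0.0369] [0.7847 0.2736 0.0842]
 cap 359 [0.4378 0.2495 0.0802] [0.4376 0.2512 0.0813]
 tower [ 0.561 -0.202  0.131] 217 [ 0.5613 -0.2048  0.1238] [ 0.5604 -0.2011  0.1253] [ 0.587  -0.176   0.1324]
```

View pics/c1.png

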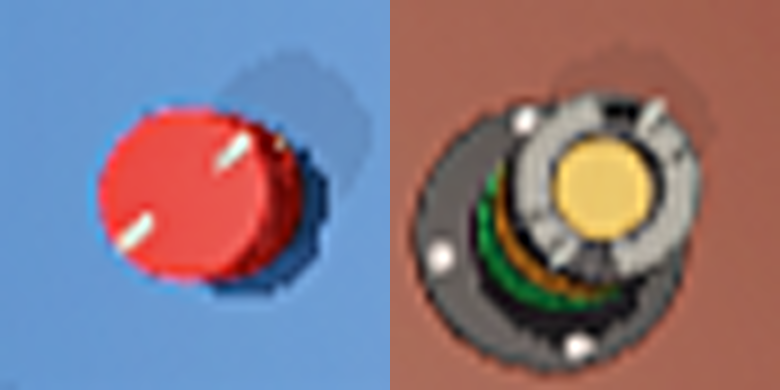

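View pics/c2.png

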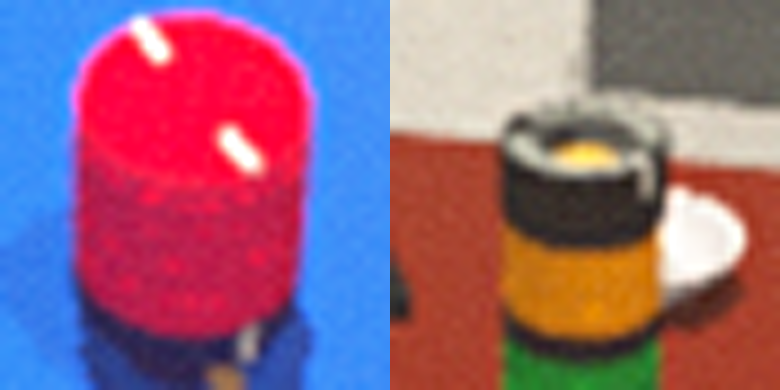

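Zoomed, the cap marks (full-image pixels) are at about (188.8,251.6) and (177.7,260.6). The collar marks are at (368.2,197.1) and (358.0,212.5). The dark slots in the grey block are at (364.4,196.7) and (361.4,214.1), turned about 23° from the marks.

```bash
python3 - <<'E'
from h import *
d=cams.get_image("top");s=cams.get_image("side")
k=8.864
def T(x,y,u0,v0,z,dd=d): return world(dd,x/k-.5+u0,y/k-.5+v0,z)
ang=lambda a,b:np.degrees(np.arctan2(*(a-b)[1::-1]))
a,b=T(233,152,163,235,.082),T(135,231,163,235,.082);print("red top",(a+b)/2,ang(a,b))
a,b=T(153,42,300,298,.082,s),T(241,150,300,298,.082,s);print("red side",(a+b)/2,ang(a,b))
print(" side ellipse",T(193,97,300,298,.082,s))
a,b=T(263,112,339,185,.131),T(173,248,339,185,.131);print("marks",(a+b)/2,ang(a,b))
a,b=T(230,108,339,185,.127),T(203,262,339,185,.127);print("slots",(a+b)/2,ang(a,b))
print("tower circ top",T(219,185,339,185,.131),"plate",T(213,188,339,185,.12))
print("tower side rim",T(194,142,283,156,.131,s),"plate",T(198,157,283,156,.12,s))
E
```

```text
red top [0.44150273 0.2417937  0.082     ] -50.6953718458145
red side [0.43832939 0.24588041 0.082     ] -49.13225130738365
 side ellipse [0.43891428 0.24658094 0.082     ]
marks [ 0.56695541 -0.21119158  0.131     ] -33.92861656327964
slots [ 0.56608372 -0.21130672  0.127     ] -10.853113427248468
tower circ top [ 0.56551897 -0.21142025  0.131     ] plate [ 0.56609233 -0.21130116  0.12      ]
tower side rim [ 0.56312775 -0.20439775  0.131     ] plate [ 0.56399989 -0.2157043   0.12      ]
```

>>> step_arm(linear=[[3.06,-2.46,0],[3.06,-2.46,0],[3.06,-2.46,0],[3.06,-2.46,0],[3.06,-2.46,0]], twist=[0,0,0,0,0], gripper=[0,0,0,0,0])

```text
time: 0.72
ee_pos: [0.3453, -0.4558, 0.2387]
tcp_rot: [0.0, 0.982, 0.186, 0.0]
force: [0.5, -0.3, 0.9]
opening: 0.0881
finger_force: 0.0
```

>>> step_arm(linear=[[3.06,-2.46,0],[3.06,-2.46,0],[3.06,-2.46,0],[3.06,-2.46,0],[3.06,-2.46,0]], twist=[0,0,0,0,0], gripper=[0,0,0,0,0])

```text
time: 1.13
ee_pos: [0.4426, -0.285, 0.239]
tcp_rot: [0.0, 0.982, 0.187, 0.0]
force: [-0.1, 0.1, 0.2]
opening: 0.0878
finger_force: 0.0
```

>>> step_arm(linear=[[3.06,-2.46,0],[3.06,-2.46,0],[3.06,-2.46,0],[3.06,-2.46,0],[0.7,-3.96,0]], twist=[0,0,0,0,0], gripper=[0,0,0,0,0])

```text
time: 1.55
ee_pos: [0.5154, -0.1095, 0.2391]
tcp_rot: [0.001, 0.982, 0.187, 0.002]
force: [0.7, 0.3, -0.1]
opening: 0.0882
finger_force: 0.0
```

>>> step_arm(linear=[[0.7,-3.96,0],[0.7,-3.96,0],[0.7,-3.96,0],[0.7,-3.96,0],[0.7,-3.96,0]], twist=[0,0,0,0,0], gripper=[0,0,0,0,0])

```text
time: 1.97
ee_pos: [0.4709, 0.0879, 0.239]
tcp_rot: [0.0, 0.982, 0.187, 0.0]
force: [0.5, -0.1, 0.5]
opening: 0.0879
finger_force: 0.0
```

>>> step_arm(linear=[[0.7,-3.9,1],[0.7,-3.9,1],[0.7,-3.9,1],[0.7,-3.9,1],[0,0,4]], twist=[0,0,0,0,0], gripper=[0,0,0,0,0])

```text
time: 2.38
ee_pos: [0.4436, 0.2498, 0.1645]
tcp_rot: [-0.003, 0.982, 0.189, 0.007]
force: [1.0, 1.4, 0.1]
opening: 0.0885
finger_force: 0.0
```

>>> step_arm(linear=[[0,0,2],[0,0,0]], twist=[0,0], gripper=[0,0])

```text
time: 2.55
ee_pos: [0.4363, 0.2407, 0.1337]
tcp_rot: [0.001, 0.982, 0.188, -0.005]
force: [-1.2, -1.2, 0.4]
opening: 0.0879
finger_force: 0.0
```

```bash
python3 - <<'E'
from h import *
s=telemetry.observe();print(s["ee_pos"],s["joint_pos"].round(2))
d=cams.get_image("side");o=cams.get_image("top")
f=lambda d,x0,y0:cv2.resize(d["color"][y0:y0+100,x0:x0+100],(390,390),interpolation=cv2.INTER_CUBIC)
cv2.imwrite("pics/p1.png",np.hstack([f(d,270,250),f(o,140,200)])[...,::-1])
E
```

```text
[0.43627587 0.24073503 0.1336986 ] [ 0.45  0.03  2.08 -0.    1.05  1.65]
```

View pics/p1.png

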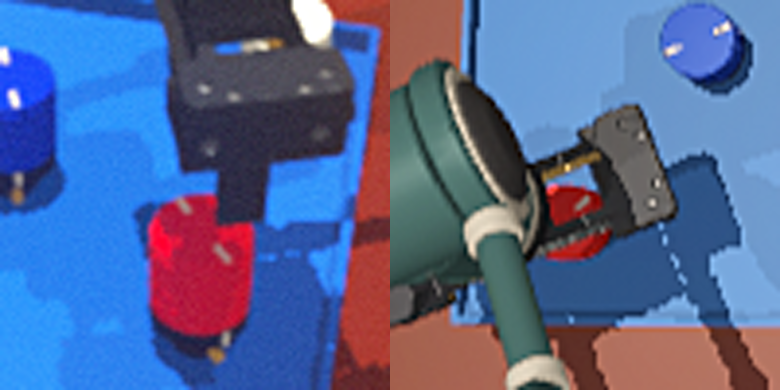

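The element stands between the fingers, with the cap centre at crop pixel (201,228). Descend part way and read the settled pose.

>>> step_arm(linear=[[0,0,2.0],[0,0,1],[0,0,0],[0,0,0],[0,0,0]], twist=[0,0,0,0,0], gripper=[0,0,0,0,0])

```text
time: 3.07
ee_pos: [0.4415, 0.2416, 0.11]
tcp_rot: [-0.0, 0.982, 0.186, 0.001]
force: [-0.5, 0.7, 0.8]
opening: 0.088
finger_force: 0.0
```

>>> step_arm(linear=[[-0.05,-0.25,2.5],[0,0,2.5],[0,0,1.6],[0,0,0.6],[0,0,0]], twist=[0,0,0,0,0], gripper=[0,0,0,0,0])

```text
time: 3.48
ee_pos: [0.4385, 0.2432, 0.036]
tcp_rot: [0.0, 0.982, 0.187, -0.001]
force: [0.3, -0.2, 0.0]
opening: 0.0881
finger_force: 0.0
```

>>> step_arm(linear=[[0,0,0],[0,0,0],[0,0,0],[0,0,0],[0,0,0]], twist=[0,0,0,0,0], gripper=[0.25,0.35,0.4,0.42,0.45], force=8)

```text
time: 3.9
ee_pos: [0.4398, 0.244, 0.0376]
tcp_rot: [-0.0, 0.982, 0.187, 0.001]
force: [0.7, -0.2, -0.2]
opening: 0.0566
finger_force: 0.0
```

>>> step_arm(linear=[[0,0,0],[0,0,0],[0,0,0],[0,0,0],[0,0,0]], twist=[0,0,0,0,0], gripper=[0.5,0.6,0.6,0.6,0.6], force=25)

```text
time: 4.32
ee_pos: [0.4395, 0.2439, 0.0372]
tcp_rot: [-0.0, 0.982, 0.187, 0.0]
force: [-1.4, 0.1, 5.7]
opening: 0.0498
finger_force: 25.0
```

>>> step_arm(linear=[[0,0,-1],[0,0,-2],[0,0,-3.5],[0,0,-4],[0,0,-4]], twist=[0,0,0,0,0], gripper=[0.6,0.6,0.6,0.6,0.6])

```text
time: 4.73
ee_pos: [0.4376, 0.2428, 0.1822]
tcp_rot: [0.001, 0.982, 0.187, -0.002]
force: [1.0, 0.9, -1.6]
opening: 0.0495
finger_force: 25.0
```

>>> step_arm(linear=[[0,0,-2],[0,0,0],[0,0,0]], twist=[0,0,0], gripper=[0.6,0.6,0.6])

```text
time: 4.98
ee_pos: [0.4396, 0.2438, 0.203]
tcp_rot: [-0.0, 0.982, 0.187, 0.001]
force: [0.0, -0.2, -1.5]
opening: 0.0491
finger_force: 25.0
```

>>> step_arm(linear=[[-0.2,2,0],[-0.41,3.9,0],[-0.41,3.9,0],[-0.41,3.9,0],[-0.41,3.9,0]], twist=[0,0,0,0,0], gripper=[0.6,0.6,0.6,0.6,0.6])

```text
time: 5.4
ee_pos: [0.4844, 0.0714, 0.1984]
tcp_rot: [-0.0, 0.982, 0.187, -0.003]
force: [0.4, 0.3, -0.4]
opening: 0.0496
finger_force: 25.0
```

>>> step_arm(linear=[[-0.41,3.9,0],[-0.41,3.9,0],[-0.41,3.9,0],[-0.41,3.9,0],[-0.41,3.9,0]], twist=[0,0,0,0,0], gripper=[0.6,0.6,0.6,0.6,0.6])

```text
time: 5.82
ee_pos: [0.5369, -0.1172, 0.1981]
tcp_rot: [-0.001, 0.982, 0.187, -0.003]
force: [0.1, 1.3, -0.9]
opening: 0.0498
finger_force: 25.0
```

>>> step_arm(linear=[[-0.41,3.9,0],[-0.41,3.8,0],[-0.2,2,0],[0,0,0],[0,0,0]], twist=[0,0,0,0,-0.1], gripper=[0.6,0.6,0.6,0.6,0.6])

```text
time: 6.23
ee_pos: [0.5632, -0.2103, 0.1979]
tcp_rot: [-0.002, 0.972, 0.235, -0.003]
force: [0.2, 0.2, -1.2]
opening: 0.0495
finger_force: 25.0
```

>>> step_arm(linear=[[0,0,0],[0,0,0],[0,0,0],[0,0,0],[0,0,0]], twist=[-0.12,-0.12,-0.12,-0.12,-0.1], gripper=[0.6,0.6,0.6,0.6,0.6])

```text
time: 6.65
ee_pos: [0.5631, -0.208, 0.1984]
tcp_rot: [-0.002, 0.862, 0.506, -0.002]
force: [-0.1, -0.7, -1.0]
opening: 0.0497
finger_force: 25.0
```

>>> step_arm(linear=[[0,0,0],[0,0,0],[0,0,0]], twist=[0,0,0], gripper=[0.6,0.6,0.6])

```text
time: 6.9
ee_pos: [0.5643, -0.2088, 0.2001]
tcp_rot: [-0.001, 0.864, 0.503, -0.001]
force: [0.5, 0.1, -1.3]
opening: 0.0496
finger_force: 25.0
```

```bash
python3 - <<'E'
from h import *
s=telemetry.observe();print(s["ee_pos"],s["tcp_rot"].round(4),s["joint_pos"].round(2),s["force"])
d=cams.get_image("side");o=cams.get_image("top")
f=lambda d,x0,y0:cv2.resize(d["color"][y0:y0+80,x0:x0+60],(390,520),interpolation=cv2.INTER_CUBIC)
cv2.imwrite("pics/p2.png",np.hstack([f(d,275,135),f(o,330,165)])[...,::-1])
E
```

```text
[ 0.56426104 -0.20883102  0.20011985] [-1.200e-03  8.644e-01  5.028e-01 -8.000e-04] [-0.4   0.16  1.81  0.    1.18  0.12] [ 0.47398862  0.08042699 -1.3315271 ]
```

View pics/p2.png

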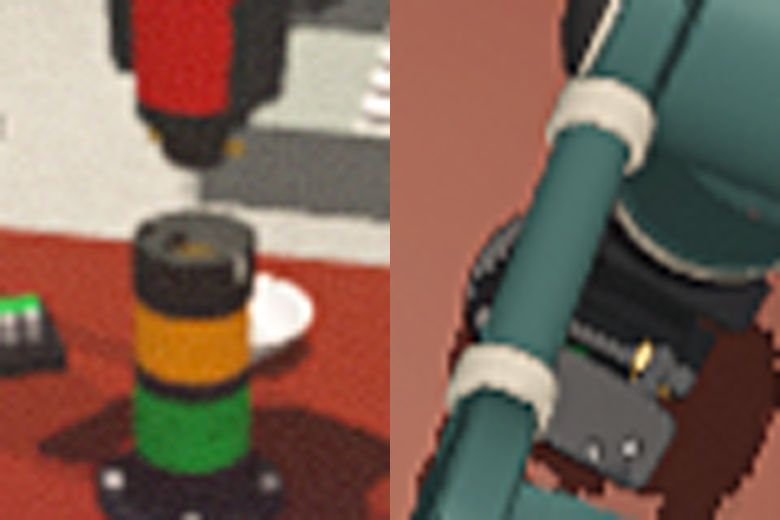

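The side crop shows the pins at (155,137) and (236,148) under the skirt. The tower rim spans about x 135–256 and the spigot is about centred at (195,160). I'll compare these with the projected model.

```bash
python3 - <<'E'
from h import *
d=cams.get_image("side")
k=6.5;cr=lambda X:((pix(d,X)-[275,135]+.5)*k).round(0)
s=telemetry.observe();q=s["tcp_rot"];print("psi",np.degrees(2*np.arctan2(q[2],q[1])))
x,y=s["ee_pos"][:2];zl=s["ee_pos"][2]+.0187
for phi in(-21,-16,-11,-6,-1):
    c=np.array([np.cos(np.radians(phi)),np.sin(np.radians(phi)),0])*.0195
    print(phi,[cr(np.array([x,y,zl-.044])+g*c) for g in(1,-1)])
print("spigot bottom",cr([x,y,zl-.051]),"skirt/lens sides",cr([x+.025,y+0.005,zl-.015]),cr([x-.025,y-.005,zl-.015]))
for xy in((x,y),(.563,-.206),(.566,-.211)):
  ring=np.array([cr([xy[0]+.025*np.cos(t),xy[1]+.025*np.sin(t),.131]) for t in np.linspace(0,6.28,73)])
  print(xy,"rim",ring.min(0),ring.max(0))
  ring=np.array([cr([xy[0]+.042*np.cos(t),xy[1]+.042*np.sin(t),.012]) for t in np.linspace(0,6.28,73)])
  print("  foot",ring.min(0),ring.max(0))
ring=np.array([cr([x+.025*np.cos(t),y+.025*np.sin(t),zl-.03]) for t in np.linspace(0,6.28,73)])
print("shoulder",ring.min(0),ring.max(0))
ring=np.array([cr([x+.015*np.cos(t),y+.015*np.sin(t),zl-.048]) for t in np.linspace(0,6.28,73)])
print("spig",ring.min(0),ring.max(0))
E
```

```text
psi 60.43235112134614
-21 [array([154., 127.]), array([234., 149.])]
-16 [array([152., 128.]), array([236., 147.])]
-11 [array([150., 130.]), array([237., 146.])]
-6 [array([149., 132.]), array([239., 144.])]
-1 [array([148., 133.]), array([240., 142.])]
spigot bottom [194. 153.] skirt/lens sides [132.  73.] [257.  73.]
(np.float64(0.5649406603027558), np.float64(-0.20940593923741074)) rim [133. 208.] [252. 262.]
  foot [ 95. 426.] [284. 525.]
(0.563, -0.206) rim [136. 212.] [255. 267.]
  foot [ 97. 430.] [287. 530.]
(0.566, -0.211) rim [132. 207.] [250. 260.]
  foot [ 93. 424.] [282. 523.]
shoulder [133.  82.] [255. 133.]
spig [157. 131.] [230. 162.]
```

Alignment agrees within about 1 mm and the pin angle within a few degrees. Descend.

>>> step_arm(linear=[[0,0,1.5],[0,0,1.2],[0,0,0.5],[0,0,0],[0,0,0]], twist=[0,0,0,0,0], gripper=[0.6,0.6,0.6,0.6,0.6])

```text
time: 7.47
ee_pos: [0.5647, -0.2095, 0.169]
tcp_rot: [-0.001, 0.864, 0.504, -0.0]
force: [0.0, -0.0, -1.1]
opening: 0.0498
finger_force: 25.0
```

>>> step_arm(linear=[[0,0,0.2],[0,0,0.2],[0,0,0.1],[0,0,0],[0,0,0]], twist=[0,0,0,0,0], gripper=[0.6,0.6,0.6,0.6,0.6])

```text
time: 7.88
ee_pos: [0.5653, -0.2097, 0.1649]
tcp_rot: [0.0, 0.864, 0.504, 0.0]
force: [-0.3, -0.1, -1.1]
opening: 0.0495
finger_force: 25.0
```

>>> step_arm(linear=[[0,0,0.1],[0,0,0.1],[0,0,0],[0,0,0]], twist=[0,0,0,0], gripper=[0.6,0.6,0.6,0.6])

```text
time: 8.22
ee_pos: [0.5651, -0.2097, 0.1626]
tcp_rot: [-0.0, 0.864, 0.504, -0.0]
force: [-0.0, 0.3, -0.8]
opening: 0.0497
finger_force: 25.0
```

>>> step_arm(linear=[[0,0,0.1],[0,0,0.1],[0,0,0],[0,0,0]], twist=[0,0,0,0], gripper=[0.6,0.6,0.6,0.6])

```text
time: 8.55
ee_pos: [0.5651, -0.2097, 0.1605]
tcp_rot: [-0.0, 0.864, 0.504, -0.0]
force: [-0.4, -0.5, -0.8]
opening: 0.05
finger_force: 25.0
```

>>> step_arm(linear=[[0,0,0.1],[0,0,0.05],[0,0,0],[0,0,0]], twist=[0,0,0,0], gripper=[0.6,0.6,0.6,0.6])

```text
time: 8.88
ee_pos: [0.565, -0.2095, 0.159]
tcp_rot: [-0.0, 0.864, 0.504, -0.0]
force: [-0.9, 0.9, -1.1]
opening: 0.0496
finger_force: 25.0
```

>>> step_arm(linear=[[0,0,0.1],[0,0,0],[0,0,0]], twist=[0,0,0], gripper=[0.6,0.6,0.6])

```text
time: 9.13
ee_pos: [0.565, -0.2095, 0.158]
tcp_rot: [-0.0, 0.864, 0.504, -0.0]
force: [0.0, 0.7, -0.4]
opening: 0.0494
finger_force: 25.0
```

>>> step_arm(linear=[[0,0,0.1],[0,0,0],[0,0,0]], twist=[0,0,0], gripper=[0.6,0.6,0.6])

```text
time: 9.38
ee_pos: [0.565, -0.2095, 0.157]
tcp_rot: [-0.0, 0.864, 0.504, -0.0]
force: [-2.4, 1.7, -0.4]
opening: 0.0494
finger_force: 25.0
```

>>> step_arm(linear=[[0,-0.06,0],[0,0,0.1],[0,0,0],[0,0,0]], twist=[0,0,0,0], gripper=[0.6,0.6,0.6,0.6])

```text
time: 9.72
ee_pos: [0.5648, -0.2095, 0.1562]
tcp_rot: [0.0, 0.864, 0.504, 0.0]
force: [-1.4, 0.6, -1.2]
opening: 0.0495
finger_force: 25.0
```

>>> step_arm(linear=[[0,0,0.1],[0,0,0],[0,0,0]], twist=[0,0,0], gripper=[0.6,0.6,0.6])

```text
time: 9.97
ee_pos: [0.5648, -0.2095, 0.1552]
tcp_rot: [0.0, 0.864, 0.504, 0.0]
force: [-0.6, 0.9, -1.6]
opening: 0.0493
finger_force: 25.0
```

>>> step_arm(linear=[[0,0,0.1],[0,0,0.1],[0,0,0],[0,0,0]], twist=[0,0,0,0], gripper=[0.6,0.6,0.6,0.6])

```text
time: 10.3
ee_pos: [0.5647, -0.2094, 0.1531]
tcp_rot: [0.0, 0.864, 0.504, 0.0]
force: [-0.8, 0.4, -1.4]
opening: 0.0494
finger_force: 25.0
```

>>> step_arm(linear=[[0,0,0.1],[0,0,0.1],[0,0,0],[0,0,0]], twist=[0,0,0,0], gripper=[0.6,0.6,0.6,0.6])

```text
time: 10.63
ee_pos: [0.5648, -0.2094, 0.1517]
tcp_rot: [0.0, 0.864, 0.504, 0.0]
force: [-1.7, 1.2, 2.2]
opening: 0.0496
finger_force: 25.0
```

>>> step_arm(linear=[[0,0,0],[0,0,0.1],[0,0,0.1],[0,0,0.1],[0,0,0]], twist=[0,0,0,0,0], gripper=[0.6,0.6,0.6,0.6,0.6], force=40)

```text
time: 11.05
ee_pos: [0.5648, -0.2094, 0.1486]
tcp_rot: [0.0, 0.864, 0.504, 0.0]
force: [-3.0, 1.4, 5.5]
opening: 0.0495
finger_force: 39.9
```

>>> step_arm(linear=[[0,0,0.1],[0,0,0.1],[0,0,0.1],[0,0,0],[0,0,0]], twist=[0,0,0,0,0], gripper=[0.6,0.6,0.6,0.6,0.6])

```text
time: 11.47
ee_pos: [0.5648, -0.2094, 0.1461]
tcp_rot: [0.0, 0.864, 0.504, 0.0]
force: [-4.1, 1.9, 7.4]
opening: 0.0495
finger_force: 40.0
```

>>> step_arm(linear=[[0,-0.05,0.1],[0,0,0.1],[0,0,0.05],[0,0,0],[0,0,0]], twist=[0,0,0,0,0], gripper=[0.6,0.6,0.6,0.6,0.6])

```text
time: 11.88
ee_pos: [0.5648, -0.2094, 0.1443]
tcp_rot: [0.001, 0.864, 0.504, 0.0]
force: [-4.0, 2.5, 10.1]
opening: 0.0494
finger_force: 40.0
```

>>> step_arm(linear=[[0,-0.06,0.07],[0,0,0],[0,0,0],[0,0,0]], twist=[0,0,0,0], gripper=[0.6,0.6,0.6,0.6])

```text
time: 12.22
ee_pos: [0.5647, -0.2094, 0.1439]
tcp_rot: [0.001, 0.864, 0.504, 0.001]
force: [-2.8, 0.1, 10.1]
opening: 0.0494
finger_force: 39.9
```

```bash
python3 - <<'E'
from h import *
s=telemetry.observe();print({k:s[k] for k in("ee_pos","tcp_rot","force","wrist_torque","joint_pos")})
E
```

```text
{'ee_pos': array([ 0.56474533, -0.2093932 ,  0.14394756]), 'tcp_rot': array([1.18365519e-03, 8.63859587e-01, 5.03730682e-01, 7.82311822e-04]), 'force': array([-2.81528476,  0.08799144, 10.0798186 ]), 'wrist_torque': array([0.15280055, 0.50014586, 0.06185552]), 'joint_pos': array([-3.96313048e-01,  2.01977822e-01,  1.86176338e+00, -2.01661529e-04,
        1.07501937e+00,  1.18753827e-01])}
```

>>> step_arm(linear=[[0,0,0.05],[0,0,0],[0,0,0],[0,0,0],[0,0,0]], twist=[0,0.04,0.04,0.04,0], gripper=[0.6,0.6,0.6,0.6,0.6])

```text
time: 12.63
ee_pos: [0.5651, -0.2092, 0.1436]
tcp_rot: [0.001, 0.893, 0.45, 0.001]
force: [-2.9, 1.9, 10.1]
opening: 0.0491
finger_force: 40.0
```

```bash
cat >o.py <<'E'
from h import *
s=telemetry.observe();q=s["tcp_rot"];print(s["time"],s["ee_pos"].round(4),"psi",np.degrees(2*np.arctan2(q[2],q[1])).round(2),"F",s["force"].round(1),"M",s["wrist_torque"].round(2))
E
python3 o.py
```

```text
12.6333 [ 0.5651 -0.2092  0.1436] psi 53.52 F [-2.9  1.9 10.1] M [ 0.29  0.4  -0.03]
```

>>> step_arm(linear=[[0,0,0],[0,0,0],[0,0,0],[0,0,0],[0,0,0]], twist=[0.04,0.04,0.04,0.04,0], gripper=[0.6,0.6,0.6,0.6,0.6])

```text
time: 13.05
ee_pos: [0.565, -0.2092, 0.1436]
tcp_rot: [0.001, 0.926, 0.377, 0.001]
force: [-2.6, 1.6, 10.6]
opening: 0.0492
finger_force: 40.0
```

```bash
python3 o.py
```

```text
13.05 [ 0.565  -0.2092  0.1436] psi 44.36 F [-2.6  1.6 10.6] M [ 0.3   0.4  -0.01]
```

>>> step_arm(linear=[[0,0,0],[0,0,0],[0,0,0],[0,0,0],[0,0,0]], twist=[0.06,0.06,0.06,0.06,0], gripper=[0.6,0.6,0.6,0.6,0.6])

```text
time: 13.47
ee_pos: [0.5651, -0.2092, 0.1436]
tcp_rot: [0.001, 0.965, 0.263, 0.001]
force: [-2.8, 1.8, 9.0]
opening: 0.0496
finger_force: 40.0
```

>>> step_arm(linear=[[0,0,0],[0,0,0],[0,0,0],[0,0,0],[0,0,0]], twist=[0.04,0.04,0.03,0,0], gripper=[0.6,0.6,0.6,0.6,0.6])

```text
time: 13.88
ee_pos: [0.565, -0.2092, 0.1436]
tcp_rot: [0.001, 0.977, 0.211, 0.001]
force: [-2.1, 1.6, 10.6]
opening: 0.0495
finger_force: 39.9
```

```bash
python3 o.py
```

```text
13.8833 [ 0.565  -0.2092  0.1436] psi 24.39 F [-2.1  1.6 10.6] M [ 0.31  0.47 -0.01]
```

>>> step_arm(linear=[[0,0,0],[0,0,0],[0,0,0],[0,0,0]], twist=[0.03,0.03,0.03,0], gripper=[0.6,0.6,0.6,0.6])

```text
time: 14.22
ee_pos: [0.5649, -0.2092, 0.1436]
tcp_rot: [0.001, 0.986, 0.167, 0.001]
force: [-2.4, 1.7, 9.7]
opening: 0.0488
finger_force: 39.9
```

```bash
python3 o.py
```

```text
14.2167 [ 0.5649 -0.2092  0.1436] psi 19.18 F [-2.4  1.7  9.7] M [ 0.3   0.49 -0.  ]
```

>>> step_arm(linear=[[0,0,0],[0,0,0],[0,0,0]], twist=[0.02,0.02,0], gripper=[0.6,0.6,0.6])

```text
time: 14.47
ee_pos: [0.5649, -0.2091, 0.1436]
tcp_rot: [0.001, 0.989, 0.147, 0.001]
force: [-2.4, 1.7, 10.9]
opening: 0.0494
finger_force: 39.9
```

```bash
python3 o.py
```

```text
14.4667 [ 0.5649 -0.2091  0.1436] psi 16.91 F [-2.4  1.7 10.9] M [ 0.27  0.49 -0.01]
```

>>> step_arm(linear=[[0,0,0],[0,0,0],[0,0,0]], twist=[0.02,0.02,0], gripper=[0.6,0.6,0.6])

```text
time: 14.72
ee_pos: [0.5649, -0.2092, 0.1435]
tcp_rot: [0.001, 0.992, 0.127, 0.001]
force: [-3.1, 2.1, 10.3]
opening: 0.0491
finger_force: 39.9
```

```bash
python3 o.py
```

```text
14.7167 [ 0.5649 -0.2092  0.1435] psi 14.62 F [-3.1  2.1 10.3] M [0.25 0.56 0.07]
```

>>> step_arm(linear=[[0,0,0],[0,0,0],[0,0,0]], twist=[0.02,0.01,0], gripper=[0.6,0.6,0.6])

```text
time: 14.97
ee_pos: [0.5647, -0.2093, 0.1435]
tcp_rot: [0.001, 0.994, 0.113, 0.001]
force: [-2.6, 1.5, 11.1]
opening: 0.0491
finger_force: 39.9
```

```bash
python3 o.py
```

```text
14.9667 [ 0.5647 -0.2093  0.1435] psi 12.94 F [-2.6  1.5 11.1] M [0.18 0.63 0.15]
```

>>> step_arm(linear=[[0,0,0],[0,0,0],[0,0,0]], twist=[0.02,0,0], gripper=[0.6,0.6,0.6])

```text
time: 15.22
ee_pos: [0.5645, -0.2094, 0.1435]
tcp_rot: [0.001, 0.995, 0.103, 0.001]
force: [-4.3, 0.5, 10.3]
opening: 0.0492
finger_force: 39.9
```

```bash
python3 o.py
```

```text
15.2167 [ 0.5645 -0.2094  0.1435] psi 11.82 F [-4.3  0.5 10.3] M [0.17 0.72 0.14]
```

>>> step_arm(linear=[[0,0,0],[0,0,0],[0,0,0]], twist=[0.03,0,0], gripper=[0.6,0.6,0.6])

```text
time: 15.47
ee_pos: [0.5642, -0.2096, 0.1435]
tcp_rot: [0.001, 0.996, 0.088, 0.001]
force: [-4.6, 0.6, 11.9]
opening: 0.0496
finger_force: 39.9
```

```bash
python3 o.py
```

```text
15.4667 [ 0.5642 -0.2096  0.1435] psi 10.12 F [-4.6  0.6 11.9] M [0.16 0.88 0.33]
```

>>> step_arm(linear=[[0,0,0],[0,0,-0.05],[0,0,-0.05],[0,0,-0.05],[0,0,0]], twist=[-0.03,0,0,0,0], gripper=[0.6,0.6,0.6,0.6,0.6])

```text
time: 15.88
ee_pos: [0.5644, -0.2096, 0.1445]
tcp_rot: [0.001, 0.995, 0.103, 0.001]
force: [-3.6, -0.3, 8.3]
opening: 0.0489
finger_force: 39.9
```

```bash
python3 o.py
```

```text
15.8833 [ 0.5644 -0.2096  0.1445] psi 11.82 F [-3.6 -0.3  8.3] M [-0.04  0.64  0.07]
```

>>> step_arm(linear=[[0,0,-0.05],[0,0,-0.05],[0,0,0]], twist=[0,0,0], gripper=[0.6,0.6,0.6])

```text
time: 16.13
ee_pos: [0.5643, -0.2096, 0.1453]
tcp_rot: [0.001, 0.995, 0.103, 0.001]
force: [-3.0, 0.5, 7.8]
opening: 0.0492
finger_force: 39.9
```

```bash
python3 o.py
```

```text
16.1333 [ 0.5643 -0.2096  0.1453] psi 11.81 F [-3.   0.5  7.8] M [-0.08  0.53  0.08]
```

>>> step_arm(linear=[[0,0,-0.05],[0,0,-0.05],[0,0,0]], twist=[0,0,0], gripper=[0.6,0.6,0.6])

```text
time: 16.38
ee_pos: [0.5643, -0.2096, 0.1461]
tcp_rot: [0.001, 0.995, 0.103, 0.001]
force: [-2.1, -0.2, 6.2]
opening: 0.0494
finger_force: 39.9
```

>>> step_arm(linear=[[0,0,-0.05],[0,0,-0.05],[0,0,0]], twist=[0,0,0], gripper=[0.6,0.6,0.6])

```text
time: 16.63
ee_pos: [0.5643, -0.2096, 0.147]
tcp_rot: [0.001, 0.995, 0.103, 0.001]
force: [-1.7, 0.5, 5.9]
opening: 0.049
finger_force: 39.9
```

```bash
python3 o.py
```

```text
16.6333 [ 0.5643 -0.2096  0.147 ] psi 11.82 F [-1.7  0.5  5.9] M [-0.03  0.39  0.08]
```

>>> step_arm(linear=[[0,0,-0.05],[0,0,-0.05],[0,0,0]], twist=[0,0,0], gripper=[0.6,0.6,0.6])

```text
time: 16.88
ee_pos: [0.5643, -0.2095, 0.1477]
tcp_rot: [0.001, 0.995, 0.103, 0.001]
force: [-1.4, -0.6, 5.7]
opening: 0.0493
finger_force: 39.9
```

>>> step_arm(linear=[[0,0,-0.05],[0,0,0],[0,0,0]], twist=[0,0,0], gripper=[0.6,0.6,0.6])

```text
time: 17.13
ee_pos: [0.5643, -0.2096, 0.1481]
tcp_rot: [0.001, 0.995, 0.103, 0.001]
force: [-1.3, -2.2, 4.4]
opening: 0.049
finger_force: 39.9
```

```bash
python3 o.py
```

```text
17.1333 [ 0.5643 -0.2096  0.1481] psi 11.8 F [-1.3 -2.2  4.4] M [-0.41  0.23  0.11]
```

>>> step_arm(linear=[[0,0,-0.05],[0,0,0],[0,0,0]], twist=[0,0,0], gripper=[0.6,0.6,0.6])

```text
time: 17.38
ee_pos: [0.5642, -0.2095, 0.1483]
tcp_rot: [0.001, 0.995, 0.103, 0.001]
force: [0.1, -3.9, 4.7]
opening: 0.0491
finger_force: 39.9
```

```bash
python3 o.py
```

```text
17.3833 [ 0.5642 -0.2095  0.1483] psi 11.8 F [ 0.1 -3.9  4.7] M [-0.74 -0.01  0.11]
```

>>> step_arm(linear=[[0,0,0],[0,0,0],[0,0,0]], twist=[-0.04,0,0], gripper=[0.6,0.6,0.6])

```text
time: 17.63
ee_pos: [0.5643, -0.2091, 0.1483]
tcp_rot: [0.0, 0.993, 0.122, 0.001]
force: [0.6, -3.1, 4.2]
opening: 0.0493
finger_force: 39.9
```

```bash
python3 o.py
```

```text
17.6333 [ 0.5643 -0.2091  0.1483] psi 14.03 F [ 0.6 -3.1  4.2] M [-0.65 -0.12  0.11]
```

>>> step_arm(linear=[[0,0,-0.05],[0,0,0],[0,0,0]], twist=[-0.03,0,0], gripper=[0.6,0.6,0.6])

```text
time: 17.88
ee_pos: [0.5641, -0.2089, 0.1484]
tcp_rot: [0.0, 0.991, 0.137, 0.0]
force: [1.9, -2.4, 1.4]
opening: 0.0494
finger_force: 39.9
```

```bash
python3 o.py
```

```text
17.8833 [ 0.5641 -0.2089  0.1484] psi 15.73 F [ 1.9 -2.4  1.4] M [-0.61 -0.39  0.  ]
```

>>> step_arm(linear=[[0,0,0],[0,0,0],[0,0,0]], twist=[-0.03,0,0], gripper=[0.6,0.6,0.6])

```text
time: 18.13
ee_pos: [0.564, -0.2087, 0.1484]
tcp_rot: [-0.0, 0.988, 0.152, 0.0]
force: [3.1, -1.6, 2.7]
opening: 0.0494
finger_force: 39.9
```

```bash
python3 o.py
```

```text
18.1333 [ 0.564  -0.2087  0.1484] psi 17.45 F [ 3.1 -1.6  2.7] M [-0.4  -0.45  0.07]
```

>>> step_arm(linear=[[0.04,0.08,0],[0,0,0],[0,0,0]], twist=[0,0,0], gripper=[0.6,0.6,0.6])

```text
time: 18.38
ee_pos: [0.5641, -0.2088, 0.1483]
tcp_rot: [-0.001, 0.988, 0.152, -0.0]
force: [0.8, 0.5, 2.5]
opening: 0.0495
finger_force: 39.9
```

```bash
python3 o.py
```

```text
18.3833 [ 0.5641 -0.2088  0.1483] psi 17.49 F [0.8 0.5 2.5] M [ 0.22 -0.19  0.02]
```

>>> step_arm(linear=[[0,0,0],[0,0,0],[0,0,0]], twist=[-0.03,0,0], gripper=[0.6,0.6,0.6])

```text
time: 18.63
ee_pos: [0.564, -0.2088, 0.1483]
tcp_rot: [-0.001, 0.986, 0.167, -0.0]
force: [0.3, 2.8, 3.4]
opening: 0.0498
finger_force: 39.9
```

```bash
python3 o.py
```

```text
18.6333 [ 0.564  -0.2088  0.1483] psi 19.19 F [0.3 2.8 3.4] M [ 0.36 -0.15  0.07]
```

>>> step_arm(linear=[[0,0,-0.05],[0,0,-0.05],[0,0,0],[0,0,0]], twist=[0,0,0,0], gripper=[0.6,0.6,0.6,0.6])

```text
time: 18.97
ee_pos: [0.5639, -0.2089, 0.1486]
tcp_rot: [-0.001, 0.986, 0.167, -0.0]
force: [2.7, 3.6, -4.2]
opening: 0.0493
finger_force: 39.9
```

```bash
python3 o.py
```

```text
18.9667 [ 0.5639 -0.2089  0.1486] psi 19.22 F [ 2.7  3.6 -4.2] M [ 0.48 -0.55 -0.01]
```

It resists an upward pull at the locked height. Ease the load, centre it in the notch and release.

>>> step_arm(linear=[[0.03,0.03,0.06],[0,0,0],[0,0,0]], twist=[0.05,0,0], gripper=[0.6,0.6,0.6])

```text
time: 19.22
ee_pos: [0.5639, -0.2094, 0.1485]
tcp_rot: [-0.001, 0.99, 0.143, -0.001]
force: [-0.9, 3.0, -0.6]
opening: 0.0493
finger_force: 39.9
```

```bash
python3 o.py
```

```text
19.2167 [ 0.5639 -0.2094  0.1485] psi 16.42 F [-0.9  3.  -0.6] M [ 0.49  0.1  -0.06]
```

>>> step_arm(linear=[[0,-0.05,0],[0,0,0],[0,0,0],[0,0,0],[0,0,0]], twist=[0,0,0,0,0], gripper=[0.6,0.6,0.42,0.4,0.35], force=10)

```text
time: 19.63
ee_pos: [0.5649, -0.2098, 0.1492]
tcp_rot: [0.001, 0.99, 0.142, 0.0]
force: [0.3, -0.4, 0.2]
opening: 0.0569
finger_force: 0.0
```

>>> step_arm(linear=[[0,0,0],[0,0,0],[0,0,0],[0,0,0],[0,0,0]], twist=[0,0,0,0,0], gripper=[0.2,0.1,0,0,0])

```text
time: 20.05
ee_pos: [0.5646, -0.2093, 0.149]
tcp_rot: [0.0, 0.99, 0.142, 0.0]
force: [0.2, -0.6, -0.2]
opening: 0.0875
finger_force: 0.0
```

```bash
python3 o.py; python3 - <<'E'
from h import *
d=cams.get_image("side")
cv2.imwrite("pics/p3.png",cv2.resize(d["color"][135:215,275:335],(390,520),interpolation=cv2.INTER_CUBIC)[...,::-1])
E
```

```text
20.05 [ 0.5646 -0.2093  0.149 ] psi 16.38 F [ 0.2 -0.6 -0.2] M [0.01 0.03 0.02]
```

View pics/p3.png

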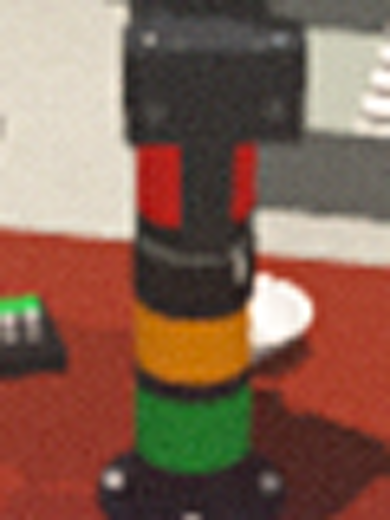

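The element stands on the tower at crop (195,190), released and upright, with the skirt just above the rim. Lift clear and check its height and angle.

>>> step_arm(linear=[[0,0,-1],[0,0,-3],[0,0,-4],[0,0,-3],[0,0,0]], twist=[0,0,0,0,0], gripper=[0,0,0,0,0])

```text
time: 20.52
ee_pos: [0.5686, -0.2108, 0.2685]
tcp_rot: [0.004, 0.99, 0.142, 0.006]
force: [0.8, -0.5, 0.4]
opening: 0.0882
finger_force: 0.0
```

>>> step_arm(linear=[[-4,0,0],[-4,0,0],[-4,0,0],[-4,0,0],[0,0,0]], twist=[0,0,0,0,0], gripper=[0,0,0,0,0])

```text
time: 20.93
ee_pos: [0.4056, -0.255, 0.2587]
tcp_rot: [0.0, 0.99, 0.141, -0.002]
force: [0.8, -0.9, -0.5]
opening: 0.0881
finger_force: 0.0
```

```bash
python3 o.py; python3 - <<'E'
from h import *
d=cams.get_image("side");o=cams.get_image("top")
f=lambda d,x0,y0:cv2.resize(d["color"][y0:y0+80,x0:x0+60],(390,520),interpolation=cv2.INTER_CUBIC)
cv2.imwrite("pics/p4.png",np.hstack([f(d,275,125),f(o,330,165)])[...,::-1])
for n,e in(("side",d),("top",o)):
    P=cloud(e);c=e["color"].astype(int)
    m=(c[...,0]>130)&(c[...,1]<75)&(c[...,2]<80)&(np.hypot(P[...,0]-.565,P[...,1]+.209)<.035)&(P[...,2]>.13)
    q=P[m];print(n,len(q),q.mean(0).round(4),np.percentile(q[:,2],[5,50,95,99]).round(4), "expect cap top .193")
k=6.5;cr=lambda X:((pix(d,X)-[275,125]+.5)*k).round(0)
for h in(.03,.036,.04):
  ring=np.array([cr([.564+.025*np.cos(t),-.2075+.025*np.sin(t),.131+h+.026]) for t in np.linspace(0,6.28,73)])
  sk=np.array([cr([.564+.025*np.cos(t),-.2075+.025*np.sin(t),.131+h-.02]) for t in np.linspace(0,6.28,73)])
  print(h,ring.min(0),ring.max(0),"lens bottom edge",sk.max(0))
E
```

```text
20.9333 [ 0.4056 -0.255   0.2587] psi 16.2 F [ 0.8 -0.9 -0.5] M [-0.01  0.02 -0.03]
side 368 [ 0.5606 -0.1923  0.1753] [0.1505 0.1775 0.193  0.1937] expect cap top .193
top 127 [ 0.5648 -0.2135  0.1886] [0.1678 0.1911 0.1947 0.1964] expect cap top .193
0.03 [135. 155.] [256. 206.] lens bottom edge [254. 308.]
0.036 [135. 142.] [257. 193.] lens bottom edge [254. 295.]
0.04 [135. 133.] [257. 184.] lens bottom edge [254. 286.]
```

View pics/p4.png

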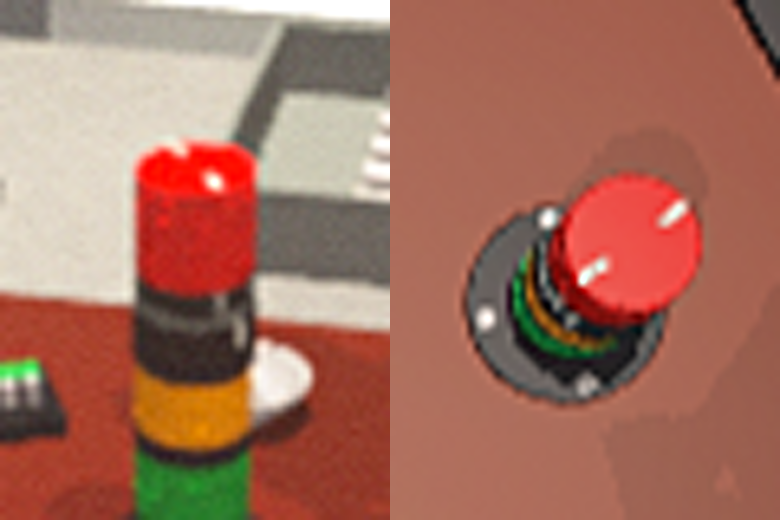

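The cap spans y 142–193 in the side crop, which matches 36 mm over the rim. In the top crop the marks at (673,212) and (593,272) give about −53°, the notch angle, so the element is locked and upright.

```bash
python3 -c "
from plant import ticket
print(ticket.job_done())"
```

```text
the job is handed in; nothing more can be done
None
```

The red element is fitted on the tower, upright and at its 36 mm locked height, and it held against a light upward pull; the gripper is clear and the job was handed in at about 21 s, with no verdict shown.

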